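# Clamp a specimen block in the inclined laboratory vise

### The arm

A 6-joint arm with a two-finger parallel gripper is mounted at the origin on the work surface. World frame = base frame: x ahead of the robot, y to its left, z up, the work surface at z = 0. Lengths are in m, angles in rad, forces in N, time in s.
With the tool pointing down it reaches from about 0.15 to 0.775 m from the base axis. Payload 6.1 kg.
Tool frame: the origin (TCP) lies on the centre line of the jaws, within the pads' length; the fingertips stand 11 mm ahead of it and the grasp point (between the pads) lies 8 mm behind it; z points along the fingers, y is the line along which they close (so a half turn about z gives the same grasp; the last joint's range is limited). The gripper opens to 85 mm and grips with 20 to 120 N. Pads are 22 mm wide; open, the fingers measure 114 mm over their backs; the gripper's body (76 mm by 85 mm) begins 54 mm behind the grasp point. The pads swing forward as they close: fully open they stand 13 mm farther back than shut.
Start: joints at [-1.271, 0.126, -0.04, 1.405, 0, 1.571], TCP at [0.155, -0.502, 0.242] pointing down, gripper open.
Joint ranges: [-2.72, 2.72], [-0.95, 1.95], [-1.27, 1.35], [-1.78, 2.02], [-1.46, 1.47], [-3.14, 3.14]. Speed limits (rad/s): [2.39, 2.39, 3.01, 3.14, 3.14, 3.14].

### API

Orientations are given as a 3x3 rotation matrix whose columns are the frame's x, y, z axes.
In Python, from workcell import manip gives the robot as it stands. The module is installed in compiled form; this text tells all that it offers.
- The arm moves only by the tool send_rows, never from a script. Its argument "increments" is a list of rows, each a list of 4 numbers: the shift along the tool's x, y, z in cm, then the turn about the tool's z in rad. A call has exactly 8 rows; each row is the pose to reach, as a shift and turn from the pose commanded when the call began, along the tool's axes at that moment; what a row does not reach only later rows make up. A row lasts 1/10 s, in which the tool goes at most 50 mm and 8.59 degrees, less where a joint would pass 70% of its speed; a pose out of reach is approached as far as the arm can. A call with a gripper value outside its range is refused whole. "gripper" is the opening, from 0 (shut) to 1 (fully open), set as the call begins (left out, the last holds). The fingers move at their own pace and stop on an object; the grip force is fixed at half the most. Time passes only in rows, so rows that repeat a pose let the fingers close, or fill a call up. It gives the time, the measured TCP pose, the force, the opening and the grip force at its end, in the units of the state.
- manip.read_state(): the state, without advancing time (a new reading comes with each control period).
- manip.grab_frame(name): name is "scene" or "top"; returns a dict with "img" (400x640x3 uint8, red, green, blue), "fx", "fy", "cx", "cy" (pixels), "k1" (the pictures are not rectified: a ray, as slopes to the right and down, at radius r is drawn at 1 + k1 r^2 times it, then the intrinsics apply), "R" (3x3) and "t" (3): a world point X has camera coordinates R X + t. Camera axes: x right, y down, z forward; pixel columns grow to the right and rows downward; lengths in m; the calibration is good to about 2 mm. A picture is of the moment at which its call begins. There is no depth.
- manip.sign_off(): hands the job in; it is judged then, once.
The state is a dict: "t": time; "joint_positions": joint angles; "dq": joint speeds; "effort": joint torques, N m; "tcp_pos": TCP position; "tool_rot": TCP orientation; "ft_force": force on the tool from outside, world axes, zero at the start; "wrist_torque": the same for the moment, N m; "finger_gap": finger opening in m; "grip_force": force on a finger pad.
Only numpy, scipy, OpenCV 4.12 (cv2) and the standard library are available. Lean on these libraries where they do the work, as an engineer would, in place of code of your own. Each camera call takes 0.05 s, during which the arm holds its last target. There are 200 camera calls.

### The job

Stand the amber specimen block on its white base on the sloping bed of the vise, between the open jaws and centred across them, with its broad faces towards the jaws. Then turn the crank clockwise until the sliding jaw grips the block firmly, about an eighth to a quarter of a turn after it first touches, and let go; do not crush the block by winding on, and do not disturb the jar, the vial or the slide box.

Things in the scene. Friction and masses are not known exactly. Their poses are not given: they have to be found in the camera images.
- block: Loose specimen block, 80 g nominal: amber resin on a 6 mm white plastic base, 32 mm thick (its x) by 40 mm wide (its y) by 40 mm tall (its z). It starts upright on the bench, white base down. Origin: centre of its underside.
- vise: Small vise, bolted to the bench. Origin on the bench under it, x level towards its high side. Its blue bed slopes up at 30 degrees towards the robot's left (+y): the fixed jaw on the low side, then the sliding jaw, then a blue gear housing (60 mm wide, 40 mm high, 120 to 175 mm up the slope from the fixed jaw's face) with the crank on top.
- bed: Vise bed, 80 mm wide. Axes: x up the slope (its level heading is the vise's yaw), y across to the left, z square to the bed. Origin: on the bed surface at the foot of the fixed jaw's face, mid width. The fixed steel jaw lies at x -20 to 0 mm, 36 mm wide, 18 mm high. The crank's axis is at x = 147.5 mm, y = 0, along z.
- jaw: Sliding jaw: a steel plate 8 mm thick, 36 mm wide, 18 mm high, on two stiff springs (15 N per mm, so 22 N at an eighth of a turn past first touch) before a carriage driven by the crank. Origin: foot of its gripping face, mid width; axes as the bed's. Its x in the bed frame is the jaw opening: 43 to 55 mm at the start, 32 mm when it touches the block standing against the fixed jaw.
- crank: Crank. Clockwise, seen looking down its axis, closes the jaw 12 mm per turn over several turns; it is stiff (0.06 N m) and stays where left. Origin: on its axis at the housing's top, 40 mm above the bed; z is the axis (square to the bed); the 40 mm arm points along its own -x, its top 12 mm above the origin.
- grip (a point): Middle of the black handle on the crank arm, 40 mm from the crank's axis: a round handle 16 mm in diameter, square to the bed, that spins freely on its pin. This point is 37.5 mm above the housing's top (77.5 mm above the bed); the handle runs from 24 mm below it to 14 mm above it.
- jar: Bystander: small white specimen jar with red cap, 52 mm across, 62 mm tall. Origin: centre of its underside.
- vial: Bystander: small amber vial with black cap, 36 mm across, 62 mm tall. Origin: centre of its underside.
- slidebox: Bystander: blue slide box with clear lid, 82 by 52 by 34 mm. Origin: centre of its underside.
Not all that is in view belongs to the job. What is shaped like the vise but yellow is not meant.

How it is judged:
By the outcome, as a careful person would: the job done as asked, in the order asked, and still so for the second after the job is handed in, with the robot touching nothing.
It also fails if it takes over 72 s, if anything falls off the work surface, if the arm or the gripper's body presses on something with over 40 N, if the wrist force passes 120 N, or if a joint passes its speed limit or range.

## Working session

There is one attempt and no reset: what is moved stays moved. The work goes in short steps, Python scripts to look and compute and a tool call to move; the robot and the scene stay as the last step left them, time stands still between calls to the robot, and variables do not carry over. Pictures are saved under pics/ and viewed, at most 10 in all, crops included, and the job is handed in when it is done.

Besides the shell and the picture viewer there is one more tool, called as a command line: name --pt "numbers of a row" for each row, then --argument value for the rest. send_rows: Moves the arm, as the interface text tells. Its arguments: {"type":"object","properties":{"increments":{"type":"array"},"gripper":{"type":"number"}},"required":["increments"]}

```bash
mkdir -p pics; cat > h.py <<'E'
import numpy as np, cv2
from workcell import manip
np.set_printoptions(precision=4,suppress=True)
def grab(n,f=None):
    d=manip.grab_frame(n)
    if f: cv2.imwrite('pics/'+f+'.png',d['img'][:,:,::-1])
    np.savez('cam_'+n,**{k:d[k] for k in d})
    return d
def cam(n): 
    d=np.load('cam_'+n+'.npz'); return {k:d[k] for k in d}
def proj(d,X):
    c=np.atleast_2d(X)@d['R'].T+d['t']; s=c[:,:2]/c[:,2:]
    s=s*(1+d['k1']*(s**2).sum(1,keepdims=True))
    return s*[d['fx'],d['fy']]+[d['cx'],d['cy']]
def ray(d,uv):
    q=(np.array(uv,float)-[d['cx'],d['cy']])/[d['fx'],d['fy']]; s=q.copy()
    for _ in range(30): s=q/(1+d['k1']*(s@s))
    v=d['R'].T@np.r_[s,1]; return -d['R'].T@d['t'], v/np.linalg.norm(v)
def onz(d,uv,z):
    o,v=ray(d,uv); return o+v*(z-o[2])/v[2]
E
python3 - <<'E'
from h import *
for n in('scene','top'):
    d=grab(n,n+'0'); print(n,-d['R'].T@d['t'],d['R'],d['fx'],d['k1'],d['cx'],d['cy'])
s=manip.read_state(); print(s)
E
```

```text
scene [ 0.9846 -0.5303  1.0262] [[ 0.8137  0.5813  0.0042]
 [ 0.4704 -0.6542 -0.5922]
 [-0.3415  0.4839 -0.8057]] 459.19559072695927 -0.0008886085703564495 321.4141825318927 200.07208335811285
top [0.4526 0.0191 1.1932] [[ 0.0035 -1.      0.0056]
 [-0.9851 -0.0044 -0.172 ]
 [ 0.1721 -0.005  -0.9851]] 374.14994734461476 -0.06470061137392565 316.72432826964143 202.60616593699953
{'t': 0.1, 'joint_positions': array([-1.271 ,  0.1264, -0.0405,  1.4054,  0.    ,  1.5708]), 'dq': array([-0.0012, -0.0005,  0.0052, -0.0004, -0.0011, -0.0007]), 'effort': array([ -0.0004, -43.6907,  35.3605,   0.0138,  -0.0001,  -0.    ]), 'tcp_pos': array([ 0.1549, -0.5012,  0.2416]), 'tool_rot': array([[ 0.9554,  0.2953, -0.0004],
       [ 0.2953, -0.9554,  0.0014],
       [ 0.    , -0.0015, -1.    ]]), 'ft_force': array([-0.0401,  0.1243, -0.4047]), 'wrist_torque': array([0.0091, 0.0173, 0.0027]), 'grip_force': 0.0, 'finger_gap': 0.08573669634411293}
```

View pics/scene0.png

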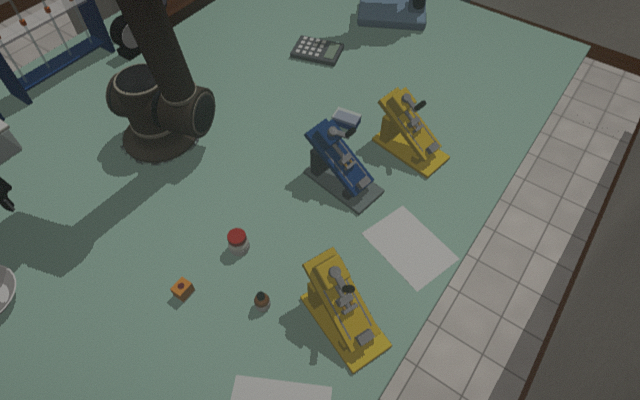

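View pics/top0.png

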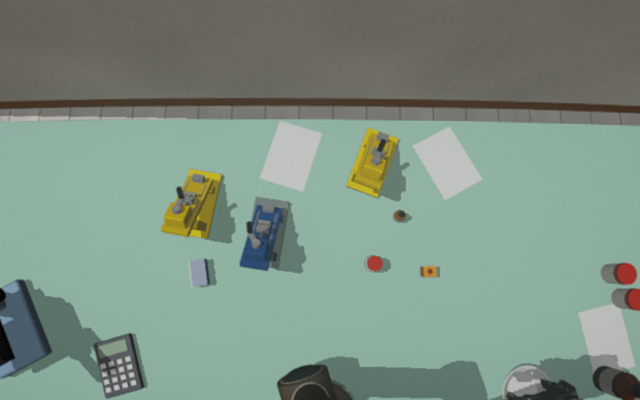

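The blue vise is at about (262,235) in top and (343,165) in scene. The block is at (430,271) / (182,289), the jar at (375,263) and the vial at (400,215). I'll enlarge these.

```bash
python3 - <<'E'
from h import *
a=cam('scene')['img'][100:220,295:395,::-1];b=cam('top')['img'][185:275,180:300,::-1]
A=cv2.resize(a,None,fx=5,fy=5,interpolation=cv2.INTER_CUBIC);
A=np.clip(A*1.5,0,255);cv2.imwrite('pics/s1.png',A)
B=cv2.resize(b,None,fx=6,fy=6,interpolation=cv2.INTER_CUBIC);B=np.clip(B*1.5,0,255);cv2.imwrite('pics/t1.png',B)
c=cv2.resize(cam('scene')['img'][270:310,160:205,::-1],None,fx=8,fy=8,interpolation=cv2.INTER_CUBIC)
e=cv2.resize(cam('top')['img'][255:295,410:455,::-1],None,fx=8,fy=8,interpolation=cv2.INTER_CUBIC)
cv2.imwrite('pics/b1.png',np.hstack([c,e]))
E
```

```text
[ WARN:0@0.385] global loadsave.cpp:1063 imwrite_ Unsupported depth image for selected encoder is fallbacked to CV_8U.
```

View pics/s1.png

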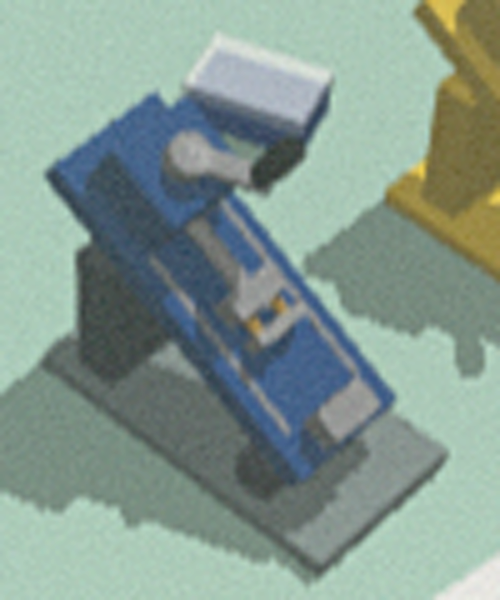

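View pics/t1.png

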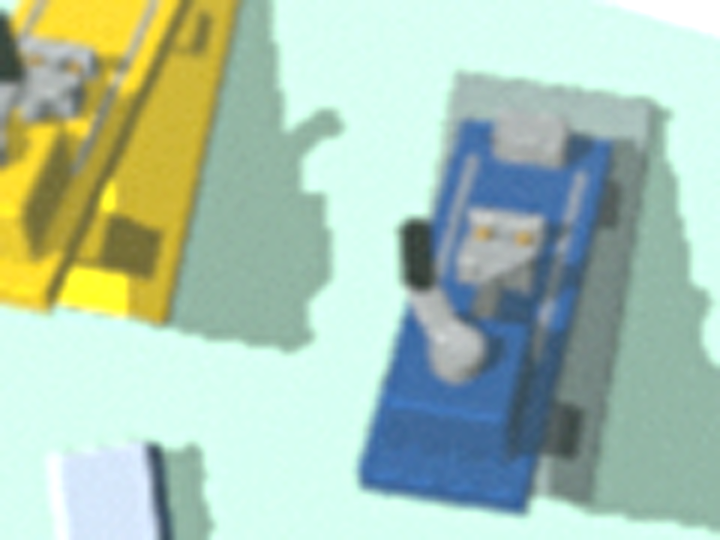

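View pics/b1.png

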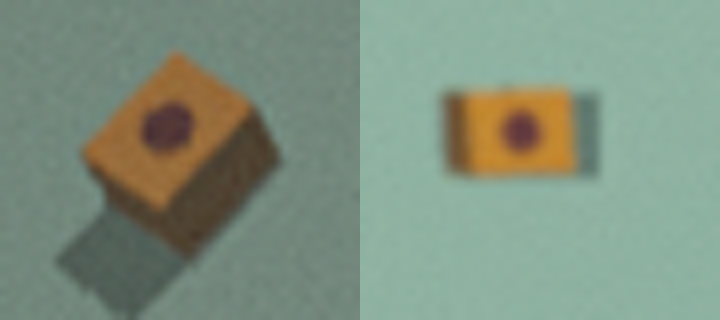

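Scene crop: the crank hub is at (187,155), the handle runs (262,180)→(293,150), and the bed's low corners are (303,483) and (395,398). Top crop: the fixed jaw is at the upper end, with the handle on the image-left (bed −y) side, (420,285)→(415,225). The block is nearly axis-aligned with its wide side along world y. Next I'll fit the poses.

```bash
cat > fit.py <<'E'
from h import *
from scipy.optimize import least_squares
S,T=cam('scene'),cam('top')
def bedR(yaw):
    c,s=np.cos(yaw),np.sin(yaw);C,D=np.cos(np.pi/6),.5
    return np.array([[c*C,-s,-c*D],[s*C,c,-s*D],[D,0,C]])
def pts(p):
    o,yaw,xl,xh,op,phi=p[:3],p[3],p[4],p[5],p[6],p[7]
    h=lambda z:[147.5+40*np.cos(phi),40*np.sin(phi),z]
    B=np.array([[xl,40,0],[xl,-40,0],[xh,40,0],[xh,-40,0],[147.5,0,53],h(91.5),h(53.5),
     [0,18,18],[0,-18,18],[op,18,18],[op,-18,18],[-20,18,18],[-20,-18,18]])
    return o+B@bedR(yaw).T/1000
so=np.array([[303,483],[395,398],[50,172],[158,97],[187,155],[294,150],[262,182],[310,417],[355,373],[265,347],[303,312],[335,442],[380,400]])/5+[295,100]
to=np.array([[612,140],[462,120],[527,512],[362,487],[457,350],[415,225],[420,287],[567,142],[497,136],[543,213],[472,209],[567,122],[497,115]])/6+[180,185]
if __name__=='__main__':
    # res is in px
    f=lambda p:np.r_[(proj(S,pts(p))-so).ravel(),(proj(T,pts(p))-to).ravel()]
    x0=np.r_[onz(T,[268,209],.04),np.pi*0.93,-20,180,50,np.deg2rad(230)]
    r=least_squares(f,x0,x_scale=[.1,.1,.1,.3,20,20,20,1],loss='soft_l1'); p=r.x
    print(p,np.rad2deg(p[[3,7]]),r.cost); e=r.fun.reshape(2,-1,2);print(np.hstack([e[0],e[1]]))
    np.save('p.npy',p)
    # block: corners in base frame
    bs=np.array([[178,52],[82,152],[163,210],[255,108],[281,160],[192,260]])/8+[160,270]
    bt=np.array([[467,90],[574,90],[576,175],[469,175],[445,92],[447,175]])/8+[410-45,255]
    def bp(q):
        x,y,a=q;R=np.array([[np.cos(a),-np.sin(a)],[np.sin(a),np.cos(a)]])
        # order: footprint labels by top view
        c={'lu':(16,20),'ru':(16,-20),'rd':(-16,-20),'ld':(-16,20)}
        P=lambda k,z:np.r_[np.array([x,y])+R@np.array(c[k])/1000,z]
        return np.array([P('ld',.04),P('rd',.04),P('ru',.04),P('lu',.04),P('lu',.0),P('ru',.0)]),np.array([P('lu',.04),P('ru',.04),P('rd',.04),P('ld',.04),P('lu',0),P('ld',0)])
    g=lambda q:np.r_[(proj(S,bp(q)[0])-bs).ravel(),(proj(T,bp(q)[1])-bt).ravel()]
    b=least_squares(g,np.r_[onz(T,[430,271],.04)[:2],0],x_scale=[.1,.1,1]);print(b.x);print(b.fun.reshape(2,-1,2).tolist())
    j=onz(T,[375,263],.062);v=onz(T,[400,215],.062);print('jar vial box',j,v,onz(T,[200,272],.034))
E
python3 fit.py
```

```text
[  0.6187   0.1639   0.0563   3.0045 -24.9444 188.7147  43.9052   3.7883] [172.1477 217.0526] 11.20059089712793
[[-0.5248  0.0657 -0.0358  0.0465]
 [ 0.1629  0.1527 -0.3589 -0.1985]
 [-0.2517 -0.5011  0.3927 -2.2894]
 [-1.1983 -0.8272 -0.6758 -2.3394]
 [ 0.106  -0.1419  0.0461 -0.3802]
 [-1.0835  0.1806  0.1226  1.4455]
 [-0.9181 -0.8013  0.1737 -0.754 ]
 [ 0.5846 -0.4975 -1.1377  1.3138]
 [ 0.3306  0.6987 -1.1628  0.6584]
 [-0.7444  0.5881  0.0122  0.9244]
 [ 0.5486  0.1334 -0.1361 -0.1194]
 [ 0.2768  0.3692  0.1164 -0.3816]
 [-0.0439  1.0978  0.2193 -0.8465]]
[ 0.4434 -0.3337  0.0345]
[[[-0.916752085501912, -0.46605857521865346], [-0.9965033165235297, -0.05965345523065935], [-1.0595398168115366, -0.23260741284161668], [-0.547897209313561, -0.643082996715691], [-0.0948907706900286, 0.24151692512282352], [-0.559766740719823, 0.6472943329694658]], [[-0.4001498657586353, -0.4111637851255523], [-0.9405702078481681, -0.9074612071169099], [-0.38212515254940627, -0.9753338741559787], [0.10847107723719773, -0.457875933809305], [-1.2386279802739182, -0.5836681449717389], [-0.7688849821565782, -0.7313020791747249]]]
jar vial box [ 0.4672 -0.162   0.062 ] [ 0.6127 -0.2421  0.062 ] [0.4374 0.3705 0.034 ]
```

```bash
sed -i "s#/5+\[295,100\]#/5+[294.6,99.6]#; s#/6+\[180,185\]#/6+[179.58,184.58]#; s#/8+\[160,270\]#/8+[159.56,269.56]#; s#/8+\[410-45,255\]#/8+[364.56,254.56]#" fit.py
sed -i "s#^    f=lambda p:.*#    w=np.ones((13,2));w[[2,3]]=0\n    f=lambda p:np.r_[(proj(S,pts(p))-so).ravel(),((proj(T,pts(p))-to)*w).ravel()]#" fit.py
python3 fit.py
python3 - <<'E'
from fit import *
p=np.load('p.npy'); o,R=p[:3],bedR(p[3])
def box(x0,x1,y,z0,z1):
    c=[[x,s*y,z] for z in(z0,z1) for x,s in((x0,-1),(x1,-1),(x1,1),(x0,1))]
    return [(c[i],c[j]) for i,j in((0,1),(1,2),(2,3),(3,0),(4,5),(5,6),(6,7),(7,4),(0,4),(1,5),(2,6),(3,7))]
L=box(p[4],p[5],40,0,0)+box(-20,0,18,0,18)+box(p[6],p[6]+8,18,0,18)+box(120,175,30,0,40)
h=[147.5+40*np.cos(p[7]),40*np.sin(p[7])]
L+=[(h+[53.5],h+[91.5]),([147.5,0,40],[147.5,0,52]),([147.5,0,52],h+[52])]
out=[]
for d,(r,c) in((S,(100,295)),(T,(185,210))):
    s=5;im=np.clip(d['img'][r:r+110,c:c+90,::-1].astype(float)*1.5,0,255).astype(np.uint8)
    im=cv2.resize(im,None,fx=s,fy=s,interpolation=cv2.INTER_CUBIC)
    for a,b in L:
        q=(proj(d,o+np.array([a,b])@R.T/1000)-[c,r]+.5)*s-.5
        cv2.line(im,*[tuple(int(v) for v in k) for k in q],(0,0,255),1,cv2.LINE_AA)
    out.append(im)
im=np.hstack(out);cv2.imwrite('pics/o1.png',cv2.resize(im,(800,int(im.shape[0]*800/im.shape[1]))))
E
```

```text
[  0.6187   0.1637   0.0589   3.0046 -24.914  186.131   43.82     3.7885] [172.148  217.0622] 8.168625160153411
[[-0.0966 -0.0732  0.3746  0.3279]
 [ 0.6238 -0.0013 -0.0048  0.0754]
 [ 0.7069  0.0169  0.     -0.    ]
 [-0.2209 -0.3382 -0.     -0.    ]
 [ 0.5    -0.4126  0.3919 -0.0398]
 [-0.6506 -0.1068  0.4477  1.7374]
 [-0.4978 -1.059   0.5037 -0.4382]
 [ 1.0247 -0.6561 -0.7452  1.5877]
 [ 0.7858  0.5334 -0.7968  0.9287]
 [-0.3031  0.43    0.403   1.1984]
 [ 1.0054 -0.0311  0.2275  0.1509]
 [ 0.7254  0.2217  0.512  -0.1174]
 [ 0.4196  0.9434  0.589  -0.5857]]
[ 0.443  -0.3331  0.0246]
[[[-0.3215874241336394, -0.29484896372622416], [-0.5172144759113451, 0.013663843324195568], [-0.683094095285611, -0.06012324105489597], [-0.049579443110729926, -0.37451837910924723], [0.400863672142151, 0.513313589348229], [-0.18292902478748374, 0.8251147668764247]], [[-0.085234152819055, 0.09697211783429793], [-0.6152491345056319, -0.26830627548332586], [-0.15993693962445832, -0.3308728110011998], [0.3198310325820444, 0.054491690533325254], [-0.9197586712081147, -0.07781178053704707], [-0.5501960237524486, -0.2214101026598314]]]
jar vial box [ 0.4672 -0.162   0.062 ] [ 0.6127 -0.2421  0.062 ] [0.4374 0.3705 0.034 ]
```

View pics/o1.png

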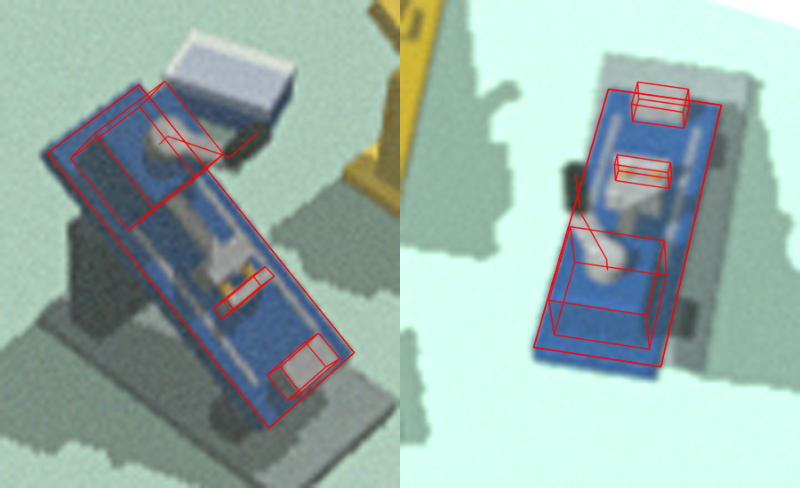

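```bash
cat > go.py <<'E'
import sys
from h import *
def inc(P,head):
    s=manip.read_state();R=s['tool_rot'];d=R.T@(np.array(P)-s['tcp_pos'])*100
    h=np.arctan2(R[1,0],R[0,0]);t=-(head-h);t=(t+np.pi)%(2*np.pi)-np.pi
    print('t',s['t'],'tcp',s['tcp_pos'],'head',h,'inc cm',d,'turn',t,'F',s['ft_force'],'gap',s['finger_gap'],'grip',s['grip_force'])
if __name__=='__main__':
    v=[float(a) for a in sys.argv[1:]];inc(v[:3],v[3])
E
python3 go.py 0.451 -0.333 0.10 0.025
```

```text
t 0.1 tcp [ 0.1549 -0.5012  0.2416] head 0.29975423923367855 inc cm [33.2557 -7.3106 14.1686] turn 0.27475423923367837 F [-0.0401  0.1243 -0.4047] gap 0.08573669634411293 grip 0.0
```

send_rows --pt "5 -1 2 0.1" --pt "10 -2 4 0.2" --pt "15 -3.2 6.4 0.275" --pt "20 -4.4 8.5 0.275" --pt "25 -5.5 10.6 0.275" --pt "30 -6.6 12.8 0.275" --pt "33.3 -7.3 14.2 0.275" --pt "33.3 -7.3 14.2 0.275" --gripper 1

```text
t: 0.9
tcp_pos: [0.4535, -0.3307, 0.0978]
tool_rot: [[1.0, 0.028, -0.002], [0.028, -1.0, 0.002], [-0.002, -0.002, -1.0]]
ft_force: [-0.1, 0.2, 0.5]
finger_gap: 0.0853
grip_force: 0.0
```

```bash
python3 go.py 0.451 -0.333 0.015 0.025
```

```text
t 0.9 tcp [ 0.4535 -0.3307  0.0978] head 0.028281653105744053 inc cm [-0.2418  0.2448  8.2753] turn 0.00328165310574402 F [-0.1467  0.1825  0.4766] gap 0.08527497003363159 grip 0.0
```

send_rows --pt "0 0 3 0" --pt "0 0 6 0" --pt "0 0 8.3 0" --pt "0 0 8.3 0" --pt "0 0 8.3 0" --pt "0 0 8.3 0" --pt "0 0 8.3 0" --pt "0 0 8.3 0"

```text
t: 1.7
tcp_pos: [0.4522, -0.3341, 0.0186]
tool_rot: [[1.0, 0.025, 0.002], [0.025, -1.0, -0.001], [0.002, 0.001, -1.0]]
ft_force: [0.8, -0.4, 0.5]
finger_gap: 0.0856
grip_force: 0.0
```

```bash
python3 go.py 0.451 -0.333 0.015 0.025
```

```text
t 1.7 tcp [ 0.4522 -0.3341  0.0186] head 0.02455370257591472 inc cm [-0.1185 -0.11    0.356 ] turn -0.00044629742408508477 F [ 0.7595 -0.3806  0.5489] gap 0.08564220074975785 grip 0.0
```

send_rows --pt "0 0 0.2 0" --pt "0 0 0.2 0" --pt "0 0 0.2 0" --pt "0 0 0.2 0" --pt "0 0 0.2 0" --pt "0 0 0.2 0" --pt "0 0 0.2 0" --pt "0 0 0.2 0" --gripper 0.3

```text
t: 2.5
tcp_pos: [0.4518, -0.3336, 0.0155]
tool_rot: [[1.0, 0.025, 0.0], [0.025, -1.0, -0.0], [0.0, 0.0, -1.0]]
ft_force: [-0.3, -0.4, 2.1]
finger_gap: 0.0392
grip_force: 60.7
```

```bash
python3 - <<'E'
from h import *
from go import inc
inc([.451,-.333,.015],.025)
s=manip.read_state();print(s['joint_positions'])
for i in range(3): s=manip.read_state();print(s['t'],s['tcp_pos'])
d=grab('scene');e=grab('top')
a=cv2.resize(d['img'][220:320,130:240,::-1],None,fx=4,fy=4,interpolation=cv2.INTER_CUBIC)
cv2.imwrite('pics/g1.png',a)
E
```

```text
t 2.5 tcp [ 0.4518 -0.3336  0.0155] head 0.024828479455619126 inc cm [-0.0794 -0.0597  0.0501] turn -0.0001715205443808543 F [-0.3449 -0.3826  2.1336] gap 0.0391714174899958 grip 60.65078258514404
[-0.636   0.2889 -0.3488  0.9327  0.0001  2.4808]
2.5 [ 0.4518 -0.3336  0.0155]
2.5 [ 0.4518 -0.3336  0.0155]
2.5 [ 0.4518 -0.3336  0.0155]
```

View pics/g1.png

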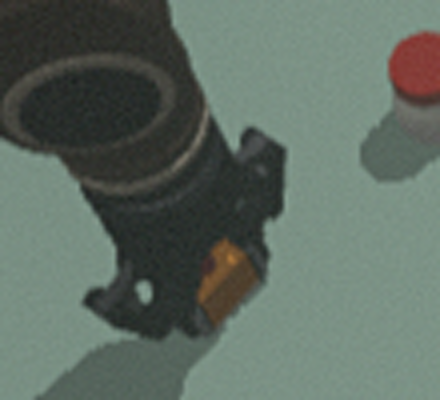

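The block is gripped at crop (235,285), with the jar clear. Joint 6's range forces the opposite half-turn at the vise, so I'll regrasp on the block's other side.

send_rows --pt "0 0 0 0" --pt "0 0 0 0" --pt "0 0 0 0" --pt "-0.8 0 0 0" --pt "-1.7 0 0 0" --pt "-1.7 0 0 0" --pt "-1.7 0 0 0" --pt "-1.7 0 0 0" --gripper 0.65

```text
t: 3.4
tcp_pos: [0.4347, -0.3341, 0.0155]
tool_rot: [[1.0, 0.025, 0.0], [0.025, -1.0, -0.0], [0.0, 0.0, -1.0]]
ft_force: [0.2, 0.1, -0.3]
finger_gap: 0.0555
grip_force: 0.0
```

send_rows --pt "0 0 0 0" --pt "0 0 0 0" --pt "0 0 0 0" --pt "0 0 0 0" --pt "0 0 0 0" --pt "0 0 0 0" --pt "0 0 -1 0" --pt "0 0 -3 0" --gripper 0.3

```text
t: 4.2
tcp_pos: [0.4331, -0.3328, 0.044]
tool_rot: [[1.0, 0.025, -0.004], [0.025, -1.0, 0.003], [-0.004, -0.003, -1.0]]
ft_force: [0.6, -0.6, -0.7]
finger_gap: 0.0393
grip_force: 60.4
```

```bash
python3 go.py 0.451 -0.333 0.2 3.0046; python3 - <<'E'
from h import *
from fit import bedR
p=np.load('p.npy');R=bedR(p[3]);u=np.array([np.cos(p[3]),np.sin(p[3])])
print(u,p[:3])
# place: tool centre at level X, height Z relative to bed origin (m)
for X,Z in((.002,.16),(.002,.035)): print(np.r_[p[:2]+u*X,p[2]+Z])
E
```

```text
t 4.2 tcp [ 0.4331 -0.3328  0.044 ] head 0.024755515660312196 inc cm [  1.731    0.0213 -15.6021] turn -2.979844484339688 F [ 0.5767 -0.5906 -0.6713] gap 0.039319785598037206 grip 60.37180781364441
[-0.9906  0.1366] [0.6187 0.1637 0.0589]
[0.6168 0.164  0.2189]
[0.6168 0.164  0.0939]
```

send_rows --pt "0 0 -5 -0.1" --pt "0 0 -10 -0.24" --pt "0 0 -14 -0.38" --pt "0 0 -18 -0.52" --pt "0 0 -19.5 -0.66" --pt "0 0 -19.5 -0.8" --pt "0 0 -19.5 -0.94" --pt "0 0 -19.5 -1.08"

```text
t: 5.0
tcp_pos: [0.4342, -0.3337, 0.2406]
tool_rot: [[0.444, 0.896, -0.001], [0.896, -0.444, 0.0], [-0.0, -0.001, -1.0]]
ft_force: [0.1, 0.3, -0.3]
finger_gap: 0.0393
grip_force: 60.5
```

```bash
python3 go.py 0.47 -0.10 0.24 3.0046
```

```text
t 5.0 tcp [ 0.4342 -0.3337  0.2406] head 1.1104966707545647 inc cm [22.5253 -7.177   0.0615] turn -1.8941033292454352 F [ 0.0597  0.3124 -0.3203] gap 0.03928341241571186 grip 60.543919801712036
```

send_rows --pt "2.8 -0.9 0 -0.14" --pt "5.6 -1.8 0 -0.28" --pt "8.4 -2.7 0 -0.42" --pt "11.2 -3.6 0 -0.56" --pt "14 -4.5 0 -0.7" --pt "16.8 -5.4 0 -0.84" --pt "19.6 -6.3 0 -0.98" --pt "22.5 -7.2 0 -1.12"

```text
t: 5.8
tcp_pos: [0.4709, -0.0994, 0.2404]
tool_rot: [[-0.613, 0.79, -0.001], [0.79, 0.613, 0.0], [0.001, -0.001, -1.0]]
ft_force: [0.4, -0.2, -1.6]
finger_gap: 0.0393
grip_force: 60.6
```

```bash
python3 go.py 0.6182 0.1638 0.24 3.0046
```

```text
t 5.8 tcp [ 0.4709 -0.0994  0.2404] head 2.2302971272462493 inc cm [11.7708 27.769   0.0302] turn -0.7743028727537506 F [ 0.3739 -0.1957 -1.6159] gap 0.03932930856375598 grip 60.567662715911865
```

send_rows --pt "1.8 4.2 0 -0.12" --pt "3.6 8.5 0 -0.24" --pt "5.4 12.7 0 -0.36" --pt "7.2 17 0 -0.48" --pt "9 21.2 0 -0.6" --pt "10.6 25 0 -0.72" --pt "11.8 27.8 0 -0.774" --pt "11.8 27.8 0 -0.774"

```text
t: 6.6
tcp_pos: [0.621, 0.1655, 0.2387]
tool_rot: [[-0.99, 0.138, -0.002], [0.138, 0.99, 0.0], [0.002, -0.0, -1.0]]
ft_force: [0.6, -0.6, -1.5]
finger_gap: 0.0395
grip_force: 60.8
```

send_rows --pt "0 0 0 0" --pt "0 0 0 0" --pt "0 0 0 0" --pt "0 0 0 0" --pt "0 0 0 0" --pt "0 0 0 0" --pt "0 0 0 0" --pt "0 0 0 0"

```text
t: 7.4
tcp_pos: [0.6202, 0.1621, 0.2403]
tool_rot: [[-0.99, 0.142, 0.0], [0.142, 0.99, 0.0], [-0.0, 0.0, -1.0]]
ft_force: [-0.3, 0.7, -1.3]
finger_gap: 0.0393
grip_force: 60.8
```

```bash
python3 go.py 0.6182 0.1638 0.12 3.0046
```

```text
t 7.4 tcp [0.6202 0.1621 0.2403] head 2.9986935488124415 inc cm [ 0.225   0.1347 12.0341] turn -0.0059064511875583925 F [-0.2688  0.7149 -1.2989] gap 0.03925898412153182 grip 60.776917934417725
```

send_rows --pt "0.2 0.1 3 -0.006" --pt "0.2 0.1 6 -0.006" --pt "0.2 0.1 9 -0.006" --pt "0.2 0.1 11.5 -0.006" --pt "0.2 0.1 12.8 -0.006" --pt "0.2 0.1 12.8 -0.006" --pt "0.2 0.1 12.8 -0.006" --pt "0.2 0.1 12.8 -0.006"

```text
t: 8.2
tcp_pos: [0.6194, 0.1638, 0.1141]
tool_rot: [[-0.991, 0.136, 0.003], [0.136, 0.991, 0.001], [-0.003, 0.001, -1.0]]
ft_force: [0.4, 0.0, -1.8]
finger_gap: 0.0395
grip_force: 60.8
```

```bash
python3 go.py 0.6182 0.1638 0.0889 3.0046; cat > look.py <<'E'
import sys
from h import *
out=[]
for n,(r,c) in(('scene',(100,305)),('top',(185,215))):
    d=grab(n);im=np.clip(d['img'][r:r+100,c:c+80,::-1].astype(float)*1.5,0,255).astype(np.uint8)
    out.append(cv2.resize(im,None,fx=5,fy=5,interpolation=cv2.INTER_CUBIC))
cv2.imwrite('pics/%s.png'%sys.argv[1],np.hstack(out))
E
python3 look.py l1
```

```text
t 8.2 tcp [0.6194 0.1638 0.1141] head 3.004827630409355 inc cm [ 0.1272 -0.018   2.5234] turn 0.00022763040935513956 F [ 0.3538  0.0495 -1.8358] gap 0.03946541642535005 grip 60.7670259475708
```

View pics/l1.png

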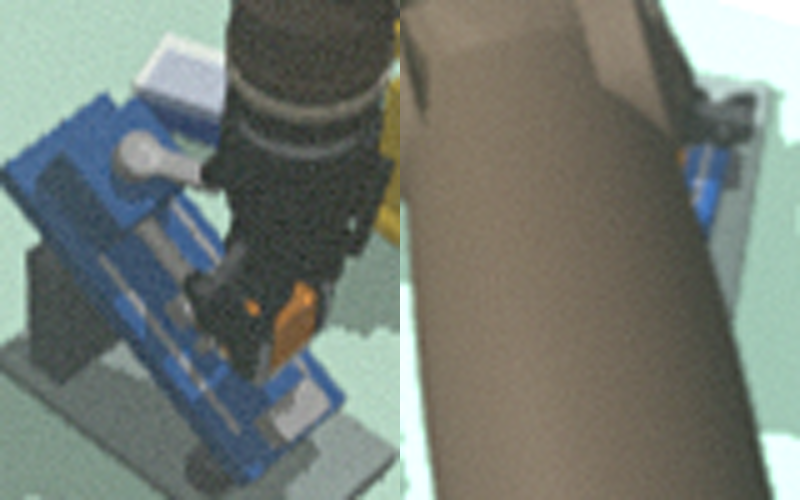

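The block is held at about (297,325), between the jaws; the top view is hidden by the arm. I'll lower it by feel.

send_rows --pt "0.05 0 0.6 0" --pt "0.1 0 1.2 0" --pt "0.1 0 1.7 0" --pt "0.1 0 1.8 0" --pt "0.1 0 1.9 0" --pt "0.1 0 2.0 0" --pt "0.1 0 2.1 0" --pt "0.1 0 2.1 0"

```text
t: 9.1
tcp_pos: [0.6175, 0.1636, 0.0913]
tool_rot: [[-0.991, 0.136, 0.0], [0.136, 0.991, 0.0], [-0.0, 0.0, -1.0]]
ft_force: [0.1, 0.7, -0.3]
finger_gap: 0.0391
grip_force: 60.8
```

```bash
python3 go.py 0.6182 0.1638 0.0889 3.0046
```

```text
t 9.1 tcp [0.6175 0.1636 0.0913] head 3.0047464730357496 inc cm [-0.0641  0.0249  0.2421] turn 0.0001464730357496613 F [ 0.1221  0.733  -0.2652] gap 0.03914755528399142 grip 60.767154693603516
```

send_rows --pt "0 0 0.05 0" --pt "0 0 0.1 0" --pt "0 0 0.15 0" --pt "0 0 0.2 0" --pt "0 0 0.25 0" --pt "0 0 0.3 0" --pt "0 0 0.3 0" --pt "0 0 0.3 0"

```text
t: 9.9
tcp_pos: [0.6185, 0.1638, 0.0904]
tool_rot: [[-0.991, 0.136, 0.003], [0.136, 0.991, 0.001], [-0.003, 0.001, -1.0]]
ft_force: [-0.1, -0.7, 10.6]
finger_gap: 0.0391
grip_force: 62.0
```

```bash
python3 -c "
from h import *
s=manip.read_state();print(s['wrist_torque'],s['ft_force'],s['tcp_pos'])"
```

```text
[-0.2169  0.3737  0.0492] [-0.1479 -0.6775 10.649 ] [0.6185 0.1638 0.0904]
```

send_rows --pt "0 0 0 0" --pt "0 0 0 0" --pt "0 0 0 0" --pt "0 0 0 0" --pt "0 0 0 0" --pt "0 0 0 0" --pt "0 0 0 0" --pt "0 0 0 0" --gripper 0.482

```text
t: 10.7
tcp_pos: [0.6174, 0.1636, 0.0883]
tool_rot: [[-0.991, 0.136, -0.0], [0.136, 0.991, -0.0], [0.0, -0.0, -1.0]]
ft_force: [-0.2, -0.5, 0.6]
finger_gap: 0.041
grip_force: 0.0
```

```bash
python3 look.py l2; python3 go.py 0.6182 0.1638 0.0889 3.0046
```

```text
t 10.8 tcp [0.6175 0.1636 0.0883] head 3.004755406355513 inc cm [-0.0701  0.027  -0.0577] turn 0.00015540635551314352 F [-0.0636 -1.1773  0.1276] gap 0.04082979129328437 grip 0.0
```

View pics/l2.png

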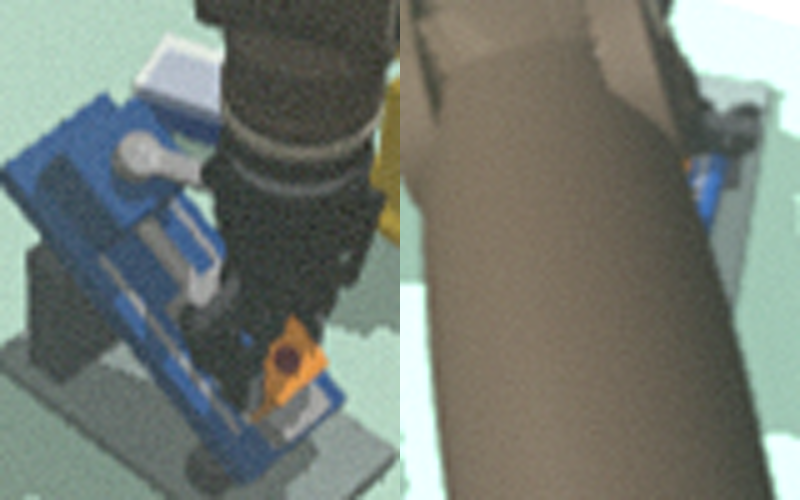

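The block's top (dot at (287,357)) has tipped toward the fixed jaw, so it's lying over on the bed. I'll open and lift clear.

send_rows --pt "0 0 0 0" --pt "0 0 0 0" --pt "0 0 0 0" --pt "0 0 0 0" --pt "0 0 -3 0" --pt "0 0 -8 0" --pt "0 0 -13 0" --pt "0 0 -16 0" --gripper 0.65

```text
t: 11.6
tcp_pos: [0.618, 0.1638, 0.2527]
tool_rot: [[-0.991, 0.136, 0.004], [0.136, 0.991, 0.001], [-0.004, 0.002, -1.0]]
ft_force: [0.7, -0.1, -0.5]
finger_gap: 0.0555
grip_force: 0.0
```

```bash
python3 go.py 0.4 0 0.26 3.0046
```

```text
t 11.6 tcp [0.618  0.1638 0.2527] head 3.004840120593698 inc cm [ 19.3577 -19.1972  -0.8426] turn 0.00024012059369793448 F [ 0.6807 -0.1275 -0.451 ] gap 0.05551640299517447 grip 0.0
```

send_rows --pt "0 -4 -2 0" --pt "0 -9 -2 0" --pt "4 -14 -2 0" --pt "9 -18 -2 0" --pt "13 -20 -2 0" --pt "17 -20 -2 0" --pt "19 -20 -2 0" --pt "19 -20 -2 0"

```text
t: 12.4
tcp_pos: [0.3987, -0.0088, 0.2694]
tool_rot: [[-0.991, 0.137, 0.001], [0.137, 0.991, -0.0], [-0.001, 0.0, -1.0]]
ft_force: [-0.3, -0.2, 0.4]
finger_gap: 0.0556
grip_force: 0.0
```

```bash
python3 - <<'E'
from fit import *
p=np.load('p.npy');o,R=p[:3],bedR(p[3])
S=grab('scene');T=grab('top')
def box(x0,x1,y0,y1,z0,z1):
    c=[[x,y,z] for z in(z0,z1) for x,y in((x0,y0),(x1,y0),(x1,y1),(x0,y1))]
    return [(c[i],c[j]) for i,j in((0,1),(1,2),(2,3),(3,0),(4,5),(5,6),(6,7),(7,4),(0,4),(1,5),(2,6),(3,7))]
L=box(0,32,-20,20,0,40)
out=[]
for d,(r,c) in((S,(105,315)),(T,(185,220))):
    s=5;im=np.clip(d['img'][r:r+100,c:c+80,::-1].astype(float)*1.5,0,255).astype(np.uint8)
    im=cv2.resize(im,None,fx=s,fy=s,interpolation=cv2.INTER_CUBIC)
    for a,b in L:
        q=(proj(d,o+np.array([a,b])@R.T/1000)-[c,r]+.5)*s-.5
        cv2.line(im,*[tuple(int(v) for v in k) for k in q],(0,255,0),1,cv2.LINE_AA)
    out.append(im)
    hsv=cv2.cvtColor(d['img'],cv2.COLOR_RGB2HSV);m=cv2.inRange(hsv,(8,120,40),(22,255,255))[r:r+100,c:c+80]
    ys,xs=np.nonzero(m);print(len(xs),xs.min()+c,xs.max()+c,ys.min()+r,ys.max()+r,xs.mean()+c,ys.mean()+r)
cv2.imwrite('pics/l3.png',np.hstack(out))
E
```

```text
175 345 389 109 181 360.2628571428571 171.31428571428572
197 259 273 204 219 266.2284263959391 211.50761421319797
```

View pics/l3.png

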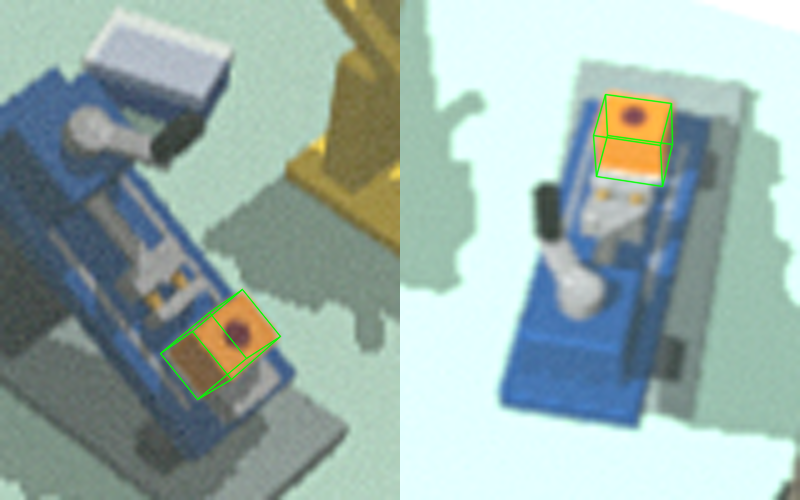

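The block stands flush on the bed against the fixed jaw, centred, and matching the green model outline in both views (block at scene crop (220,345), top crop (633,140)). Next I'll refine the crank angle and jaw opening by image code.

```bash
cat > prof.py <<'E'
from fit import *
p=np.load('p.npy');o,R=p[:3],bedR(p[3])
xs=np.arange(20,90,1.);ys=np.arange(-16,16.1,1)
def avg(n,k): 
    I=0
    for _ in range(k): d=grab(n);I=I+d['img'].astype(np.float32)
    d['img']=I/k; return d
def rect(d,z=18,ys=ys,xs=xs):
    X,Y=np.meshgrid(xs,ys);B=np.stack([X,Y,0*X+z],-1).reshape(-1,3)
    q=proj(d,o+B@R.T/1000).astype(np.float32).reshape(len(ys),len(xs),2)
    return cv2.remap(d['img'].astype(np.float32),q[...,0],q[...,1],cv2.INTER_CUBIC)
E
python3 - <<'E'
from prof import *
for n in('scene','top'):
    d=avg(n,3);r=rect(d).mean(-1)
    np.savez('base_'+n,**d)
    print(n)
    for a,b in((0,8),(12,20),(25,33)): print(ys[a],ys[b-1],' '.join('%d'%v for v in r[a:b].mean(0)[::2]))
# handle centroid, dark pixels
obs={};
for n in('scene','top'):
    b=np.load('base_'+n+'.npz');d={k:b[k] for k in b};ph=p[7]
    c=proj(d,o+R@np.array([147.5+40*np.cos(ph),40*np.sin(ph),72.5])/1000)[0]
    V=d['img'].max(-1);h,w=V.shape;yy,xx=np.mgrid[:h,:w]
    m=(np.hypot(xx-c[0],yy-c[1])<9)&(V<45);n2,lab,st,ce=cv2.connectedComponentsWithStats(m.astype(np.uint8))
    i=1+st[1:,4].argmax();print(n,c,ce[i],st[i]);obs[n]=(d,ce[i])
hub=p.copy()
f=lambda v:np.concatenate([proj(d,o+R@np.array([147.5+40*np.cos(v[0])+v[1],40*np.sin(v[0]),72.5])/1000)[0]-c for d,c in obs.values()])
r=least_squares(f,[p[7],0]);print('phi',np.rad2deg(r.x[0]),r.x[1],r.fun)
E
```

```text
scene
-16.0 -9.0 62 80 95 99 100 94 82 73 69 68 70 74 88 103 110 106 90 79 78 79 74 83 101 106 104 102 103 106 107 94 74 67 69 71 72
-4.0 3.0 98 98 99 100 98 92 83 73 68 62 54 54 78 105 111 109 92 67 57 63 80 96 102 106 104 104 102 102 105 103 96 92 87 80 77
9.0 16.0 62 65 64 62 61 65 73 69 60 55 54 56 75 97 109 106 97 87 83 78 69 82 102 109 106 102 92 80 75 68 59 56 57 58 58
top
-16.0 -9.0 107 107 107 107 106 105 106 112 121 133 141 141 138 140 141 134 124 115 111 112 118 124 127 126 127 128 133 135 129 120 118 116 115 105 91
-4.0 3.0 107 107 108 107 107 105 106 111 122 136 144 142 137 134 133 131 125 119 115 115 122 128 129 128 127 127 128 131 129 123 113 105 97 92 88
9.0 16.0 107 107 108 108 108 106 106 111 121 137 147 146 137 132 127 122 114 109 102 101 109 120 124 119 113 105 97 93 94 95 95 95 93 87 77
scene [349.5805 132.2565] [350.4286 132.7143] [348 132   6   3   7]Traceback (most recent call last):
  File "<stdin>", line 14, in <module>
ValueError: attempt to get argmax of an empty sequence
```

```bash
cat > ph.py <<'E'
from prof import *
obs={}
for n in('scene','top'):
    b=np.load('base_'+n+'.npz');d={k:b[k] for k in b};ph=p[7]
    c=proj(d,o+R@np.array([147.5+40*np.cos(ph),40*np.sin(ph),72.5])/1000)[0]
    V=d['img'].max(-1);h,w=V.shape;yy,xx=np.mgrid[:h,:w]
    m=(np.hypot(xx-c[0],yy-c[1])<10)&(V<65);n2,lab,st,ce=cv2.connectedComponentsWithStats(m.astype(np.uint8))
    i=1+st[1:,4].argmax();print(n,c,ce[i],st[i]);obs[n]=(d,ce[i])
    # block top uphill edge at z=40
    r=rect(d,40).mean(-1)[8:25].mean(0);print('z40',' '.join('%d'%v for v in r[:24]))
f=lambda v:np.concatenate([proj(d,o+R@np.array([147.5+40*np.cos(v[0])+v[1],40*np.sin(v[0]),72.5])/1000)[0]-c for d,c in obs.values()])
r=least_squares(f,[p[7],0]);print('phi',np.rad2deg(r.x[0]),r.x[1],r.fun)
E
python3 ph.py
```

```text
scene [349.5805 132.2565] [349.8767 131.5068] [345 126  12  12  73]
z40 65 69 75 82 89 95 98 99 99 99 97 94 90 84 80 76 75 75 75 75 76 76 76 77
top [249.6449 227.9553] [249.4872 227.359 ] [248 222   4  11  39]
z40 99 104 109 112 114 115 116 116 114 113 112 111 109 109 108 108 107 107 107 108 108 108 108 107
phi 219.47343913613176 -1.142456923607163 [ 0.0678  0.5128 -0.3109  0.4982]
```

```bash
cat > cr.py <<'E'
from prof import *
from go import inc
import sys
up=80.5
def T(ph): 
    ph=np.deg2rad(ph);return o+R@np.array([147.5+40*np.cos(ph),40*np.sin(ph),up])/1000-[0,0,.008]
# phi estimate from a measured tcp
def phi(P):
    b=R.T@(np.array(P)+[0,0,.008]-o)*1000;return np.rad2deg(np.arctan2(b[1],b[0]-147.5))%360,b-[147.5,0,0]
E
python3 - <<'E'
from cr import *
t=T(218.5);print(t);inc(t+[0,0,.09],3.0046)
E
```

```text
[0.5623 0.1966 0.1787]
t 12.8 tcp [ 0.4027 -0.0085  0.2678] head 3.005046996265245 inc cm [-13.0217  22.4918  -0.1028] turn 0.00044699626524513647 F [-0.5599 -0.3022  0.3745] gap 0.055391468928415 grip 0.0
```

send_rows --pt "-2.5 4.4 0 0" --pt "-5 8.8 0 0" --pt "-7.5 13 0 0" --pt "-10 17.3 0 0" --pt "-12 20.8 0 0" --pt "-13 22.5 -0.1 0" --pt "-13 22.5 -0.1 0" --pt "-13 22.5 -0.1 0"

```text
t: 13.6
tcp_pos: [0.5614, 0.1967, 0.2683]
tool_rot: [[-0.991, 0.136, -0.002], [0.136, 0.991, -0.001], [0.002, -0.001, -1.0]]
ft_force: [-0.9, -0.6, -0.7]
finger_gap: 0.0554
grip_force: 0.0
```

```bash
python3 - <<'E'
from cr import *
inc(T(218.5),3.0046)
E
```

```text
t 13.6 tcp [0.5614 0.1967 0.2683] head 3.0054498034119073 inc cm [-0.1043  0.011   8.9569] turn 0.0008498034119073239 F [-0.9083 -0.5887 -0.7401] gap 0.05536120239048047 grip 0.0
```

send_rows --pt "-0.1 0 2.5 0" --pt "-0.1 0 5 0" --pt "-0.1 0 7 0" --pt "-0.1 0 8.2 0" --pt "-0.1 0 8.9 0" --pt "-0.1 0 8.9 0" --pt "-0.1 0 8.9 0" --pt "-0.1 0 8.9 0"

```text
t: 14.4
tcp_pos: [0.5629, 0.1966, 0.1815]
tool_rot: [[-0.991, 0.136, 0.002], [0.136, 0.991, 0.001], [-0.002, 0.001, -1.0]]
ft_force: [0.3, -0.4, 0.4]
finger_gap: 0.0553
grip_force: 0.0
```

send_rows --pt "0 0 0 0" --pt "0 0 0 0" --pt "0 0 0 0" --pt "0 0 0 0" --pt "0 0 0 0" --pt "0 0 0 0" --pt "0 0 0 0" --pt "0 0 0 0" --gripper 0

```text
t: 15.2
tcp_pos: [0.5627, 0.1966, 0.1806]
tool_rot: [[-0.991, 0.136, 0.001], [0.136, 0.991, 0.0], [-0.001, 0.0, -1.0]]
ft_force: [1.4, 1.0, 2.9]
finger_gap: 0.0141
grip_force: 58.5
```

```bash
python3 - <<'E'
from cr import *
inc(T(218.5),3.0046)
s=manip.read_state();print(s['wrist_torque'],phi(s['tcp_pos']))
d=avg('scene',3);r=rect(d).mean(-1)
for a,b in((0,8),(12,20),(25,33)): print(' '.join('%d'%v for v in r[a:b].mean(0)[::2]))
E
```

```text
t 15.2 tcp [0.5627 0.1966 0.1806] head 3.004761601076648 inc cm [ 0.039  -0.0015  0.1931] turn 0.00016160107664786594 F [1.3928 0.9964 2.8835] gap 0.014132109667486622 grip 58.49690079689026
[ 0.3215 -0.2031 -0.0958] (np.float64(219.08483317982507), array([-30.6747, -24.9152,  82.3665]))
60 78 95 99 99 93 83 73 68 67 69 71 85 100 109 105 89 77 77 77 73 82 102 107 105 103 103 106 107 91 70 67 68 69 70
98 98 97 99 97 91 82 74 66 60 54 55 79 105 111 109 92 68 56 61 80 99 102 96 87 79 74 73 74 74 74 73 75 76 74
62 61 61 61 60 64 71 69 59 53 52 55 75 97 107 106 97 87 82 78 69 67 75 77 75 75 76 76 74 65 57 56 57 57 58
```

```bash
python3 - <<'E'
import numpy as np
def tab(f0,step,n):
    a=np.deg2rad(f0-step*np.arange(1,n+1));b=np.deg2rad(f0)
    dx=4*(np.cos(a)-np.cos(b));dy=4*(np.sin(a)-np.sin(b))
    return [[round(.866*x,2),round(-y,2),round(-.5*x,2),0] for x,y in zip(dx,dy)]
for f in(218.5,98.5,-21.5): print(f,tab(f,15,8))
E
```

```text
218.5 [[np.float64(-0.47), np.float64(-0.9), np.float64(0.27), 0], [np.float64(-0.71), np.float64(-1.9), np.float64(0.41), 0], [np.float64(-0.73), np.float64(-2.94), np.float64(0.42), 0], [np.float64(-0.51), np.float64(-3.96), np.float64(0.3), 0], [np.float64(-0.07), np.float64(-4.87), np.float64(0.04), 0], [np.float64(0.55), np.float64(-5.62), np.float64(-0.32), 0], [np.float64(1.33), np.float64(-6.16), np.float64(-0.77), 0], [np.float64(2.2), np.float64(-6.45), np.float64(-1.27), 0]]
98.5 [[np.float64(0.9), np.float64(-0.02), np.float64(-0.52), 0], [np.float64(1.78), np.float64(0.23), np.float64(-1.03), 0], [np.float64(2.57), np.float64(0.74), np.float64(-1.49), 0], [np.float64(3.22), np.float64(1.47), np.float64(-1.86), 0], [np.float64(3.69), np.float64(2.36), np.float64(-2.13), 0], [np.float64(3.94), np.float64(3.36), np.float64(-2.27), 0], [np.float64(3.95), np.float64(4.41), np.float64(-2.28), 0], [np.float64(3.73), np.float64(5.42), np.float64(-2.16), 0]]
-21.5 [[np.float64(-0.44), np.float64(0.91), np.float64(0.25), 0], [np.float64(-1.07), np.float64(1.66), np.float64(0.62), 0], [np.float64(-1.84), np.float64(2.2), np.float64(1.06), 0], [np.float64(-2.71), np.float64(2.49), np.float64(1.57), 0], [np.float64(-3.62), np.float64(2.51), np.float64(2.09), 0], [np.float64(-4.49), np.float64(2.26), np.float64(2.59), 0], [np.float64(-5.28), np.float64(1.75), np.float64(3.05), 0], [np.float64(-5.93), np.float64(1.02), np.float64(3.43), 0]]
```

send_rows --pt "-0.47 -0.9 0.27 0" --pt "-0.71 -1.9 0.41 0" --pt "-0.73 -2.94 0.42 0" --pt "-0.51 -3.96 0.3 0" --pt "-0.07 -4.87 0.04 0" --pt "0.55 -5.62 -0.32 0" --pt "1.33 -6.16 -0.77 0" --pt "2.2 -6.45 -1.27 0"

```text
t: 16.15
tcp_pos: [0.5317, 0.1373, 0.1932]
tool_rot: [[-0.991, 0.136, 0.0], [0.136, 0.991, 0.006], [0.001, 0.006, -1.0]]
ft_force: [2.4, 13.1, 1.8]
finger_gap: 0.0142
grip_force: 58.8
```

```bash
cat > chk.py <<'E'
from cr import *
for i in range(3): d=avg('scene',1)
d=avg('scene',3);s=manip.read_state()
print(s['t'],s['tcp_pos'],'phi',phi(s['tcp_pos']),'F',s['ft_force'],s['wrist_torque'],s['finger_gap'],s['grip_force'])
r=rect(d).mean(-1)
print('x20,22..');
for a,b in((0,8),(12,20),(25,33)): print(' '.join('%d'%v for v in r[a:b].mean(0)[::2]))
# subpixel plate shift against baseline patch
b=np.load('base_scene.npz');B={k:b[k] for k in b}
fx=np.arange(15,70,.25);rb=rect(B,xs=fx).mean(-1);rc=rect(d,xs=fx).mean(-1)
i0=int((43-15)/.25);i1=int((53-15)/.25)
for rows in(slice(0,10),slice(10,22),slice(22,33)):
    t=rb[rows].mean(0)[i0:i1].astype(np.float32);q=rc[rows].mean(0).astype(np.float32)
    m=cv2.matchTemplate(q[None],t[None],cv2.TM_SQDIFF)[0];k=m.argmin();print('plate shift mm',(k-i0)*.25,m[k])
E
python3 chk.py
```

```text
16.45 [0.5318 0.1374 0.1932] phi (np.float64(97.23592494718284), array([-4.8182, 37.9487, 81.9836])) F [ 0.4328 10.2907  3.4629] [ 2.1227 -0.0198 -0.1174] 0.014018875744483678 59.254242181777954
x20,22..
60 79 95 100 99 94 83 73 66 70 90 104 110 110 96 80 75 73 71 82 103 106 104 102 102 105 105 93 75 71 67 67 71 69 69
99 99 98 99 98 92 80 65 52 51 73 100 111 109 96 72 61 58 57 79 100 105 104 102 102 103 103 98 93 94 96 96 96 97 97
63 61 62 62 60 63 66 60 53 54 73 96 108 106 96 86 81 80 76 84 104 108 105 103 104 104 101 82 61 54 56 55 57 58 56
plate shift mm -3.75 258.875
plate shift mm -3.75 37.28125
plate shift mm -3.75 47.03125
```

send_rows --pt "0.9 0.08 -0.52 0" --pt "1.78 0.39 -1.03 0" --pt "2.57 0.9 -1.49 0" --pt "3.22 1.63 -1.86 0" --pt "3.69 2.52 -2.13 0" --pt "3.94 3.52 -2.27 0" --pt "3.95 4.57 -2.28 0" --pt "3.73 5.58 -2.16 0"

```text
t: 17.25
tcp_pos: [0.5017, 0.1968, 0.2155]
tool_rot: [[-0.991, 0.136, -0.0], [0.136, 0.991, 0.0], [0.0, 0.0, -1.0]]
ft_force: [1.0, -2.1, 3.3]
finger_gap: 0.0142
grip_force: 59.6
```

```bash
python3 chk.py
```

```text
17.55 [0.5022 0.1977 0.2153] phi (np.float64(335.34142797669307), array([ 38.6764, -17.7553,  82.3173])) F [1.5285 3.4558 5.8476] [ 0.6855 -0.1578 -0.046 ] 0.014154778314307542 60.04993557929993
x20,22..
59 77 94 99 98 92 79 71 87 103 108 107 91 77 75 74 73 81 97 104 103 101 101 101 100 89 73 68 71 71 68 67 69 69 70
97 98 97 99 97 89 73 59 71 96 107 105 91 71 62 56 57 82 103 105 103 102 101 102 101 94 91 93 94 95 94 94 96 97 96
63 63 61 61 62 65 64 59 77 100 107 104 91 80 82 82 78 85 102 105 101 101 103 104 103 88 64 53 55 57 56 55 57 56 56
plate shift mm -8.0 52.84375
plate shift mm -7.75 420.1875
plate shift mm -8.0 64.40625
```

send_rows --pt "-0.44 0.91 0.25 0" --pt "-1.07 1.66 0.62 0" --pt "-1.84 2.2 1.06 0" --pt "-2.71 2.49 1.57 0" --pt "-3.62 2.51 2.09 0" --pt "-4.49 2.26 2.59 0" --pt "-5.28 1.75 3.05 0" --pt "-5.93 1.02 3.43 0"

```text
t: 18.35
tcp_pos: [0.5622, 0.1981, 0.1808]
tool_rot: [[-0.991, 0.136, -0.001], [0.136, 0.991, -0.0], [0.001, -0.001, -1.0]]
ft_force: [-3.5, -3.2, 12.5]
finger_gap: 0.0142
grip_force: 60.4
```

```bash
sed -i 's/15,70,.25/15,70,.125/; s#/\.25)#/.125)#g; s/\*\.25/*.125/' chk.py; python3 chk.py; python3 - <<'E'
import numpy as np
def tab(f0,step,n):
    a=np.deg2rad(f0-step*np.arange(1,n+1));b=np.deg2rad(f0)
    return [[float(round(v,2)) for v in(.866*4*(np.cos(x)-np.cos(b)),-4*(np.sin(x)-np.sin(b)),-2*(np.cos(x)-np.cos(b)))] for x in a]
print(tab(218.5,15,6))
E
```

```text
18.65 [0.5624 0.1976 0.1808] phi (np.float64(220.68332658963575), array([-30.144 , -25.9127,  82.2743])) F [-0.0025 -4.1576  6.5344] [-0.7453 -0.0928  0.0471] 0.014047787819834677 60.05487620830536
x20,22..
60 78 94 98 97 91 98 108 110 109 94 79 79 78 79 86 98 106 105 102 101 103 103 91 73 66 69 72 73 71 68 70 69 69 71
98 98 99 98 96 88 87 99 107 104 90 69 60 56 56 81 104 107 104 103 103 104 101 90 83 85 81 75 75 74 74 74 75 75 73
63 62 60 60 59 63 87 108 110 109 98 84 86 84 72 78 99 107 105 102 102 101 99 86 65 55 56 55 57 58 56 56 57 56 56
plate shift mm 6.5 2089.5625
plate shift mm 5.875 3061.6875
plate shift mm 6.125 1520.4375
[[-0.47, -0.9, 0.27], [-0.71, -1.9, 0.41], [-0.73, -2.94, 0.42], [-0.51, -3.96, 0.3], [-0.07, -4.87, 0.04], [0.55, -5.62, -0.32]]
```

send_rows --pt "-0.25 -0.44 0.15 0" --pt "-0.47 -0.9 0.27 0" --pt "-0.61 -1.4 0.35 0" --pt "-0.71 -1.9 0.41 0" --pt "-0.71 -1.9 0.41 0" --pt "-0.71 -1.9 0.41 0" --pt "-0.71 -1.9 0.41 0" --pt "-0.71 -1.9 0.41 0"

```text
t: 19.45
tcp_pos: [0.5663, 0.1786, 0.1769]
tool_rot: [[-0.991, 0.136, -0.001], [0.136, 0.991, 0.0], [0.001, -0.0, -1.0]]
ft_force: [-1.3, -1.8, 8.2]
finger_gap: 0.0142
grip_force: 60.1
```

```bash
cat > chk2.py <<'E'
from cr import *
d=avg('scene',6);s=manip.read_state()
print(s['t'],'phi',phi(s['tcp_pos']),'F',s['ft_force'])
fx=np.arange(20,70,.125);r=rect(d,xs=fx,ys=np.arange(-6,7,1.)).mean(-1).mean(0)
print(' '.join('%d'%v for v in r[::16]))
# crossings of 80
c=[(round(float(fx[i]+.125*(80-r[i])/(r[i+1]-r[i])),2),'+' if r[i+1]>r[i] else '-') for i in range(len(r)-1) if (r[i]-80)*(r[i+1]-80)<0]
print(c)
E
python3 chk2.py
```

```text
19.75 phi (np.float64(191.45358575830465), array([-37.7594,  -7.6504,  82.1655])) F [-1.7346 -2.0166  7.3076]
97 97 99 98 96 90 91 100 108 105 87 67 59 57 62 87 106 106 103 102 103 104 104 96 89
[(40.69, '-'), (49.44, '+')]
```

send_rows --pt "-0.07 -0.52 0.04 0" --pt "-0.1 -1.04 0.06 0" --pt "-0.1 -1.04 0.06 0" --pt "-0.1 -1.04 0.06 0" --pt "-0.1 -1.04 0.06 0" --pt "-0.1 -1.04 0.06 0" --pt "-0.1 -1.04 0.06 0" --pt "-0.1 -1.04 0.06 0"

```text
t: 20.55
tcp_pos: [0.5652, 0.1689, 0.1766]
tool_rot: [[-0.991, 0.135, -0.002], [0.135, 0.991, 0.002], [0.002, 0.002, -1.0]]
ft_force: [-4.4, 0.8, 10.2]
finger_gap: 0.014
grip_force: 60.3
```

```bash
python3 chk2.py
```

```text
20.85 phi (np.float64(176.84548502548157), array([-38.1405,   2.102 ,  82.0148])) F [-3.1702  0.9257 10.8736]
97 98 98 97 95 89 91 101 108 105 88 68 58 56 70 93 105 105 103 102 103 104 102 95 89
[(40.79, '-'), (48.79, '+')]
```

send_rows --pt "0.08 -0.51 -0.05 0" --pt "0.22 -1.01 -0.13 0" --pt "0.41 -1.49 -0.24 0" --pt "0.66 -1.93 -0.38 0" --pt "0.66 -1.93 -0.38 0" --pt "0.66 -1.93 -0.38 0" --pt "0.66 -1.93 -0.38 0" --pt "0.66 -1.93 -0.38 0"

```text
t: 21.65
tcp_pos: [0.5568, 0.1512, 0.18]
tool_rot: [[-0.991, 0.135, -0.001], [0.135, 0.991, 0.003], [0.001, 0.003, -1.0]]
ft_force: [-2.2, 4.7, 7.4]
finger_gap: 0.0141
grip_force: 60.0
```

```bash
python3 chk2.py
```

```text
21.95 phi (np.float64(146.3093380145326), array([-31.287 ,  20.8585,  82.0136])) F [-2.39    4.8193  7.7361]
97 98 98 98 95 90 91 101 108 104 84 65 56 58 83 106 107 104 103 103 105 103 94 89 90
[(40.42, '-'), (47.77, '+')]
```

Plate stationary while the carriage kept moving, which means the block is gripped, about 0.13–0.22 turn past touch. I'll release and lift away.

send_rows --pt "0 0 0 0" --pt "0 0 0 0" --pt "0 0 0 0" --pt "0 0 0 0" --pt "0 0 0 0" --pt "0 0 -3 0" --pt "0 0 -7 0" --pt "0 0 -10 0" --gripper 0.6

```text
t: 22.75
tcp_pos: [0.5574, 0.1494, 0.2813]
tool_rot: [[-0.991, 0.137, 0.001], [0.137, 0.991, 0.0], [-0.001, 0.0, -1.0]]
ft_force: [0.8, 0.1, 0.4]
finger_gap: 0.0511
grip_force: 0.0
```

```bash
python3 go.py 0.4 -0.05 0.28 3.0046; python3 chk2.py
```

```text
t 22.75 tcp [0.5574 0.1494 0.2813] head 3.0045631482812065 inc cm [ 12.8704 -21.8992   0.1185] turn -3.685171879341809e-05 F [0.7867 0.0887 0.4108] gap 0.05111537618336446 grip 0.0
23.05 phi (np.float64(52.62374929767439), array([ 17.2833,  22.6251, 167.121 ])) F [ 0.1222 -0.1445 -0.3528]
97 98 98 98 95 90 91 101 108 104 85 64 56 58 83 106 107 104 103 103 104 103 94 88 89
[(40.48, '-'), (47.8, '+')]
```

Releasing changed nothing. My measurements put compression near the low limit (about 1.4–1.7 mm), so I'll regrip and add about 18°.

send_rows --pt "0 0 3 0" --pt "0 0 6 0" --pt "0 0 8.5 0" --pt "0 0 9.7 0" --pt "0 0 10 0" --pt "0 0 10 0" --pt "0 0 10 0" --pt "0 0 10 0"

```text
t: 23.85
tcp_pos: [0.5581, 0.1497, 0.1807]
tool_rot: [[-0.991, 0.136, 0.002], [0.136, 0.991, 0.001], [-0.002, 0.001, -1.0]]
ft_force: [0.8, 0.2, -0.2]
finger_gap: 0.0515
grip_force: 0.0
```

send_rows --pt "0 0 0 0" --pt "0 0 0 0" --pt "0 0 0 0" --pt "0 0 0 0" --pt "0 0 0 0" --pt "0 0 0 0" --pt "0 0 0 0" --pt "0 0 0 0" --gripper 0

```text
t: 24.65
tcp_pos: [0.5578, 0.15, 0.1799]
tool_rot: [[-0.991, 0.136, 0.001], [0.136, 0.991, 0.001], [-0.001, 0.001, -1.0]]
ft_force: [0.9, 4.7, 4.6]
finger_gap: 0.0141
grip_force: 58.7
```

```bash
python3 chk2.py; python3 -c "
import numpy as np
b=np.deg2rad(145)
for d in(6,12,18):
  a=b-np.deg2rad(d);print(3.464*(np.cos(a)-np.cos(b)),-4*(np.sin(a)-np.sin(b)),-2*(np.cos(a)-np.cos(b)))"
```

```text
24.95 phi (np.float64(145.85651892068614), array([-32.3078,  21.9098,  82.5281])) F [-0.1868  3.5984  6.2532]
97 98 98 98 95 90 91 101 109 104 85 65 54 59 86 107 108 104 103 103 104 99 90 88 89
[(40.48, '-'), (47.55, '+')]
0.2232286955253857 -0.32993037055784535 -0.1288849281324398
0.4751003621605725 -0.6311090610724972 -0.2743073684529864
0.7528554412183723 -0.9002362947849871 -0.43467404227388706
```

send_rows --pt "0.22 -0.33 -0.13 0" --pt "0.47 -0.63 -0.27 0" --pt "0.66 -0.81 -0.38 0" --pt "0.66 -0.81 -0.38 0" --pt "0.66 -0.81 -0.38 0" --pt "0.66 -0.81 -0.38 0" --pt "0.66 -0.81 -0.38 0" --pt "0.66 -0.81 -0.38 0"

```text
t: 25.75
tcp_pos: [0.5501, 0.143, 0.1837]
tool_rot: [[-0.991, 0.136, 0.001], [0.136, 0.991, 0.002], [-0.001, 0.002, -1.0]]
ft_force: [0.6, 5.5, 5.4]
finger_gap: 0.014
grip_force: 58.7
```

```bash
python3 chk2.py
```

```text
26.05 phi (np.float64(129.53917605786415), array([-24.658 ,  29.871 ,  82.4931])) F [1.1404 4.1695 5.9606]
97 98 98 97 95 90 92 101 109 105 85 64 56 64 86 104 106 103 102 102 105 104 95 90 90
[(40.44, '-'), (47.45, '+')]
```

send_rows --pt "0 0 0 0" --pt "0 0 0 0" --pt "0 0 0 0" --pt "0 0 0 0" --pt "0 0 0 0" --pt "0 0 -3 0" --pt "0 0 -7 0" --pt "0 0 -10 0" --gripper 0.6

```text
t: 26.85
tcp_pos: [0.5497, 0.1422, 0.2851]
tool_rot: [[-0.991, 0.136, 0.001], [0.136, 0.991, -0.0], [-0.001, 0.0, -1.0]]
ft_force: [0.3, -0.6, 0.8]
finger_gap: 0.0515
grip_force: 0.0
```

send_rows --pt "2 -4 0 0" --pt "4 -8 0 0" --pt "6 -12 0 0" --pt "8 -16 0 0" --pt "10 -20 0 0" --pt "12 -22 0 0" --pt "12 -22 0 0" --pt "12 -22 0 0"

```text
t: 27.65
tcp_pos: [0.4008, -0.0596, 0.2835]
tool_rot: [[-0.99, 0.138, 0.001], [0.138, 0.99, -0.0], [-0.001, 0.0, -1.0]]
ft_force: [-0.5, 0.3, 0.6]
finger_gap: 0.0508
grip_force: 0.0
```

```bash
python3 chk2.py; python3 - <<'E'
from prof import *
for n in('scene','top'):
    d=avg(n,4);b=np.load('base_'+n+'.npz')
    r,c=(155,340) if n=='scene' else (200,255)
    A=d['img'][r:r+30,c:c+35].astype(np.float32);B=b['img'][r:r+30,c:c+35].astype(np.float32)
    hs=[cv2.cvtColor(np.clip(I,0,255).astype(np.uint8),cv2.COLOR_RGB2HSV) for I in(A,B)]
    for h in hs:
        m=cv2.inRange(h,(8,120,40),(22,255,255));M=cv2.moments(m,True);print(n,M['m00'],M['m10']/M['m00']+c,M['m01']/M['m00']+r)
    # bystanders: changed pixels elsewhere
    D=np.abs(d['img']-b['img']).max(-1)
    for nm,X in(('jar',(.467,-.162,.03)),('vial',(.613,-.242,.03)),('box',(.437,.37,.02))):
        q=proj(d,X)[0].astype(int);print(nm,q,D[max(q[1]-12,0):q[1]+12,q[0]-12:q[0]+12].mean())
E
```

```text
27.95 phi (np.float64(62.77092282402721), array([128.6371, 249.9886, 108.492 ])) F [-1.1084 -0.0953  0.5313]
96 97 98 98 95 90 92 100 108 104 84 65 57 59 83 105 108 104 102 102 104 103 94 89 89
[(40.45, '-'), (47.77, '+')]
scene 167.0 360.1616766467066 172.2754491017964
scene 171.0 359.859649122807 172.23976608187135
jar [237 241] 2.265625
vial [261 297] 1.8512731
box [344 119] 3.2712677
top 166.0 266.28915662650604 210.35542168674698
top 197.0 266.2284263959391 211.50761421319797
jar [373 263] 10.017072
vial [397 216] 1.0243055
box [201 272] 1.002749
```

```bash
python3 - <<'E'
from prof import *
obs={}
for n in('scene','top'):
    d=avg(n,4);np.savez('fin_'+n,**d);V=d['img'].max(-1);h,w=V.shape;yy,xx=np.mgrid[:h,:w]
    best=None
    for deg in range(90,175,3):
        a=np.deg2rad(deg);P=[proj(d,o+R@np.array([147.5+40*np.cos(a),40*np.sin(a),z])/1000)[0] for z in np.arange(56,90,3)]
        v=np.mean([V[int(round(q[1])),int(round(q[0]))] for q in P])
        print(deg,int(v),end='; ')
    print()
E
```

```text
90 85; 93 82; 96 78; 99 78; 102 79; 105 78; 108 79; 111 84; 114 82; 117 85; 120 88; 123 91; 126 93; 129 81; 132 68; 135 51; 138 46; 141 45; 144 46; 147 46; 150 46; 153 46; 156 47; 159 52; 162 60; 165 71; 168 85; 171 93; 174 102; 
90 99; 93 100; 96 104; 99 107; 102 111; 105 114; 108 117; 111 121; 114 118; 117 120; 120 119; 123 118; 126 101; 129 91; 132 89; 135 60; 138 57; 141 54; 144 51; 147 52; 150 52; 153 52; 156 56; 159 61; 162 92; 165 101; 168 125; 171 128; 174 126;
```

```bash
python3 chk2.py; python3 -c "
from workcell import manip
print(manip.sign_off())"
```

```text
29.05 phi (np.float64(62.73120202709746), array([129.161 , 250.5796, 108.5384])) F [-0.0628  0.2405 -0.5221]
96 98 99 98 95 90 92 101 108 104 85 65 57 59 83 106 107 104 102 103 105 103 93 88 89
[(40.46, '-'), (47.74, '+')]
the job is handed in; nothing more can be done
None
```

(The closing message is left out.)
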